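# Hold the finned rear panel on an instrument case for fastening

## Robot

A 6-joint arm with a two-finger parallel gripper is mounted at the origin on the work surface. World frame = base frame: x ahead of the robot, y to its left, z up, the work surface at z = 0. Lengths are in m, angles in rad, forces in N, time in s.
With the tool pointing down it reaches from about 0.35 to 0.775 m from the base axis. Payload 7.3 kg.
Tool frame: the origin (TCP) lies at the very end of the fingers, on their centre line; the grasp point (between the pads) lies 19 mm behind it; z points along the fingers, x is the direction in which the jaws open and shut, and the axes are right-handed (so a half turn about z gives the same grasp; the last joint's range is limited). The gripper opens to 92 mm and grips with 3 to 60 N. Pads are 19 mm wide; open, the fingers measure 130 mm over their backs; the gripper's body (75 mm by 190 mm) begins 47 mm behind the grasp point.
Start: joints at [-0.146, 0.342, 1.524, -0, 1.275, -0.146], TCP at [0.525, 0, 0.227] pointing down, gripper open.
Joint ranges: [-2.53, 2.53], [-0.77, 2.02], [0.04, 2.7], [-1, 4.14], [0.28, 2.66], [-3.11, 3.11]. Speed limits (rad/s): [2.57, 2.57, 3.14, 3.14, 3.14, 3.14].

## Interface

Orientations are given as [roll, pitch, yaw] about the fixed x, y, z axes, in that order (R = Rz(yaw) Ry(pitch) Rx(roll)).
In Python, from cell import observe, read_camera, camera_params, hand_in gives the robot as it stands.
- The arm moves only by the tool apply_moves, never from a script. Its argument "increments" is a list of rows, each an object with "grip": the opening, from 0 (shut) to 1 (fully open); "linear": the shift along the world's x, y, z in mm, a list of three; "turn": the turn, a rotation vector about the world's x, y, z in units of 6 degrees (1.0 is 6 degrees), a list of three. A call has 1 to 10 rows; each row is the pose to reach, as a shift and turn from the pose commanded when the call began; what a row does not reach only later rows make up. A row lasts 1/10 s, in which the tool goes at most 50 mm and 8.59 degrees, less where a joint would pass 70% of its speed; a pose out of reach is approached as far as the arm can. A call with a gripper value outside its range is refused whole. The fingers move at their own pace and stop on an object; "grip_force" is the grip in N (left out, the last holds). Time passes only in rows, so rows that repeat a pose let the fingers close. It gives the time, the measured TCP pose, the force and the opening at its end, in the units of the state.
- observe(): the state, without advancing time (a new reading comes with each control period).
- read_camera(name): name is "scene" or "side" or "wrist"; returns the picture (420x560x3 uint8, red, green, blue); there is no depth.
- camera_params(name): a dict with "camera_matrix" (3x3 intrinsics, pixels), "world_to_cam" (4x4, takes a point from world to camera coordinates); the wrist camera has in their place "hand_eye" (4x4, takes a point from camera to tool coordinates, whose origin is the TCP and whose axes are the tool frame's). Camera axes: x right, y up, looking along -z (the intrinsics and any distortion apply to the point x, -y, -z); pixel columns grow to the right and rows downward; lengths in m; the calibration is good to about 2 mm. A picture is of the moment at which its call begins: read the wrist's pose just before it. camera_params takes no time and is no camera call.
- hand_in(): hands the job in, once; it reports no verdict.
The state is a dict: "time": time; "qpos": joint angles; "qvel": joint speeds; "joint_efforts": joint torques, N m; "tool_pos": TCP position; "tool_rot": TCP orientation; "contact_force": force on the tool from outside, world axes, zero at the start; "torque": the same for the moment, N m; "opening": finger opening in m.
Only numpy, scipy, OpenCV 4.12 (cv2) and the standard library are available. Lean on these libraries where they do the work, as an engineer would, in place of code of your own. Each camera call takes 0.05 s, during which the arm holds its last target.

## Task

Close up the loaded instrument case: pick up its finned rear panel, stand it upright over the case's open mouth, flat side to the case and edges lined up with it, and press it squarely on the sprung seal frame so that the frame feels a steady push of about ten newtons (it sinks a little over half-way), never more than twenty-five, for a colleague to drive the screws. Do not let go: finish while still holding it pressed there. Leave the solder spool, flux bottle, screwdriver and screw tray where they are.

Things in the scene. Friction and masses are not known exactly. Their poses are not given: they have to be found in the camera images.
- case: The instrument case: cream sheet-metal box fixed to the bench, 160 mm deep, 112 wide, 76 tall, vent slots on top, open at the end (mouth) that faces roughly towards the robot. Origin: at bench level, below the middle of the mouth's rim. x axis: level, from the mouth into the case (the direction to press); y across the mouth; z up.
- seal (a joint): How far the black seal frame is pushed in along the case's x: 0 free, 0.012 m at its hard stop. An upright rectangular frame, 112 mm wide, 76 tall, bars 8 wide and 6 thick, standing on sprung pins in front of the mouth and as large as it. Spring: no force at 0, then 1.5 N for each mm (10 N at 6.7 mm, 18 N at the stop). Sliding on the bench takes some of the push.
- seal_face (a point): Centre of the seal frame's front face (it moves with the frame), at the middle of its open window, 38 mm above the bench. Free, it lies 14 mm in front of the mouth's rim. Axes as the case's.
- panel_grip (a point): The loose aluminium rear panel (about 0.3 kg), standing upright on the bench: plate 112 mm wide, 76 tall, 4 thick, with a flat-sided block of upright fins behind it, 44 wide (y), 50 deep (x), 60 tall from the underside up. Point: centre of the fin block, 30 mm above the underside. x axis: level, from the fins to the plate, square to its flat face; y along the plate's width; z up.
- panel_face (a point): Centre of the panel's flat face that goes against the seal frame: 29 mm along x and 8 mm up from panel_grip, 38 mm above the panel's underside. Axes as panel_grip.
- spool: Bystander: solder spool standing on the bench, 60 mm diameter, 50 mm tall. Origin: centre of its underside.
- flux: Bystander: small white flux bottle, 40 mm diameter, 100 mm tall. Origin: centre of its underside.
- driver: Bystander: screwdriver lying on the bench, handle towards its -x. Origin: at its underside.
- screws: Bystander: shallow black screw tray, 90 x 70 x 25 mm. Origin: centre of its underside.
Not all that is in view belongs to the job. Of the things that look like the part that bears panel_grip, the smallest one is meant.

How it is judged:
At the end, for the whole second after the job is handed in: The robot still presses the panel's flat face on the seal frame with 5 to 16 N, at rest, its middle within 6 mm sideways of the mouth's middle and its lower edge at most 8 mm above the bench, square to the case and upright within 4 degrees (contact force between panel and case between 5 and 16 N and x of panel_face in the frame of case above -0.0125 m and y of panel_face in the frame of case between -0.006 and 0.006 m and z of panel_face in the frame of case below 0.046 m and angle between the x axis of panel_grip and the x axis of case, either way round below 0.07 rad and angle between panel_grip's own z axis and vertical below 0.07 rad and linear speed of panel below 0.01 m/s); the arm keeps its last pose, push and grip.
It fails at once if the panel is pressed on the case with more than 25 N (contact force between panel and case above 25 N).
It fails at once if the spool is disturbed (distance of spool from where it was at the start of the episode above 0.02 m).
It fails at once if the flux bottle is disturbed (distance of flux from where it was at the start of the episode above 0.02 m).
It fails at once if the screwdriver is disturbed (distance of driver from where it was at the start of the episode above 0.02 m).
It fails at once if the screw tray is disturbed (distance of screws from where it was at the start of the episode above 0.02 m).
It also fails if it takes over 48 s, if anything falls off the work surface, if the arm or the gripper's body presses on something with over 40 N, if the wrist force passes 120 N, or if a joint passes its speed limit or range.

## Working session

There is one attempt and no reset: what is moved stays moved. The work goes in short steps, Python scripts to look and compute and a tool call to move; the robot and the scene stay as the last step left them, time stands still between calls to the robot, and variables do not carry over. Pictures are saved under pics/ and viewed, and the job is handed in when it is done.

Besides the shell and the picture viewer there is one more tool, called by a JSON object that holds its "fn" and its "kwargs". apply_moves: Moves the arm, as the interface text tells. Its arguments: {"type":"object","properties":{"increments":{"type":"array","items":{"type":"object","properties":{"grip":{"type":"number"},"linear":{"type":"array","items":{"type":"number"}},"turn":{"type":"array","items":{"type":"number"}}}}},"grip_force":{"type":"number"}},"required":["increments"]}

```bash
mkdir -p pics; ls; python3 - <<'E'
from cell import *
import cv2,numpy as np
print(observe())
for n in ["scene","side","wrist"]:
    im=read_camera(n); cv2.imwrite(f"pics/{n}0.png",im[:,:,::-1]); p=camera_params(n)
    print(n,{k:np.round(v,4).tolist() if not isinstance(v,str) else v for k,v in p.items()})
E
```

```text
pics
{'time': 0.0, 'qpos': array([-1.46001063e-01,  3.42707874e-01,  1.52502361e+00, -3.51619672e-05,
        1.27538753e+00, -1.46006996e-01]), 'qvel': array([-0.00129082,  0.0020032 ,  0.00027031, -0.00099921, -0.00089197,
       -0.00016494]), 'joint_efforts': array([ 7.61924657e-04, -4.31245601e+01, -2.44219762e+01,  7.17750052e-02,
        5.59406646e-02, -1.04314388e-04]), 'tool_pos': array([5.24591238e-01, 7.09930014e-05, 2.26050365e-01]), 'tool_rot': array([-3.14140385e+00,  1.51501987e-03,  1.63383524e-05]), 'contact_force': array([ 0.73417373,  0.36775953, -0.35180706]), 'torque': array([ 0.02158603,  0.00359014, -0.0075374 ]), 'opening': 0.09179721125143614}
scene {'camera_matrix': [[402.8608, 0.0, 276.9202], [0.0, 402.8608, 209.9742], [0.0, 0.0, 1.0]], 'world_to_cam': [[-0.8912, 0.4532, -0.0172, 0.5073], [-0.3829, -0.7314, 0.5643, 0.1699], [0.2432, 0.5095, 0.8254, -1.3486], [0.0, 0.0, 0.0, 1.0]]}
side {'camera_matrix': [[431.2899, 0.0, 271.5349], [0.0, 431.2899, 218.5424], [0.0, 0.0, 1.0]], 'world_to_cam': [[0.9884, -0.1503, -0.0206, -0.546], [0.1023, 0.5606, 0.8218, -0.1065], [-0.1119, -0.8144, 0.5694, -1.3627], [0.0, 0.0, 0.0, 1.0]]}
wrist {'camera_matrix': [[377.8787, 0.0, 284.2005], [0.0, 377.8787, 208.1506], [0.0, 0.0, 1.0]], 'hand_eye': [[1.0, -0.0012, 0.0011, 0.0005], [-0.0009, -0.9651, -0.262, -0.0699], [0.0014, 0.262, -0.9651, -0.1584], [0.0, 0.0, 0.0, 1.0]]}
```

View pics/scene0.png

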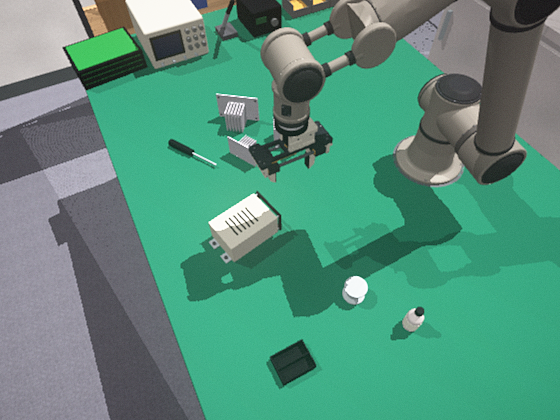

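View pics/side0.png

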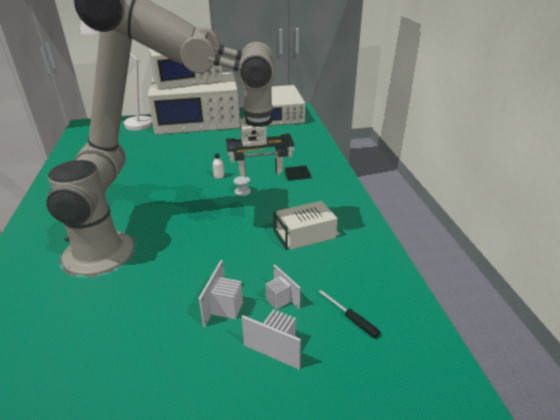

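View pics/wrist0.png

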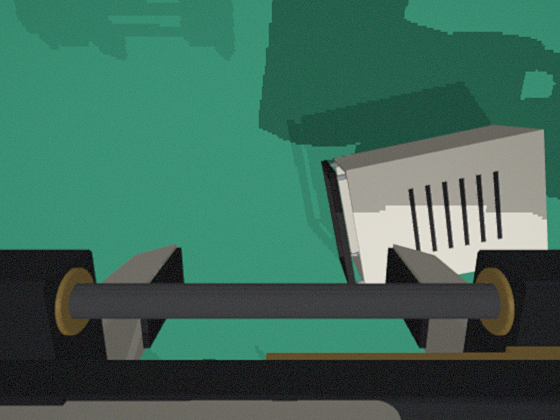

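Look-alikes for the finned panel (side view): A (222,293), B (283,288) and C (275,338). B looks smallest, so I'll check it in a close crop.

```bash
cat > h.py <<'E'
import numpy as np,cv2
from cell import *
def ray(n,uv,T=None):
    p=camera_params(n);K=np.array(p["camera_matrix"])
    uv=np.atleast_2d(uv).astype(float)
    d=np.c_[(uv[:,0]-K[0,2])/K[0,0],-(uv[:,1]-K[1,2])/K[1,1],-np.ones(len(uv))]
    if n=="wrist": M=T@np.array(p["hand_eye"])
    else: M=np.linalg.inv(np.array(p["world_to_cam"]))
    return M[:3,3],d@M[:3,:3].T
def plane(n,uv,z,T=None):
    o,d=ray(n,uv,T); return o+d*((z-o[2])/d[:,2])[:,None]
def proj(n,P,T=None):
    p=camera_params(n);K=np.array(p["camera_matrix"])
    W=np.linalg.inv(T@np.array(p["hand_eye"])) if n=="wrist" else np.array(p["world_to_cam"])
    c=np.atleast_2d(P)@W[:3,:3].T+W[:3,3]
    return np.c_[K[0,2]+K[0,0]*c[:,0]/-c[:,2],K[1,2]-K[1,1]*c[:,1]/-c[:,2]]
def tool(s):
    from scipy.spatial.transform import Rotation as R
    T=np.eye(4);T[:3,:3]=R.from_euler('xyz',s["tool_rot"]).as_matrix();T[:3,3]=s["tool_pos"];return T
E
python3 - <<'E'
import cv2
im=cv2.imread("pics/side0.png");cv2.imwrite("pics/sc.png",cv2.resize(im[190:375,190:390],None,fx=3.2,fy=3.2,interpolation=cv2.INTER_CUBIC))
im=cv2.imread("pics/scene0.png");cv2.imwrite("pics/sd.png",cv2.resize(im[85:275,160:340],None,fx=3.1,fy=3.1,interpolation=cv2.INTER_CUBIC))
E
```

```text
(no output)
```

View pics/sc.png

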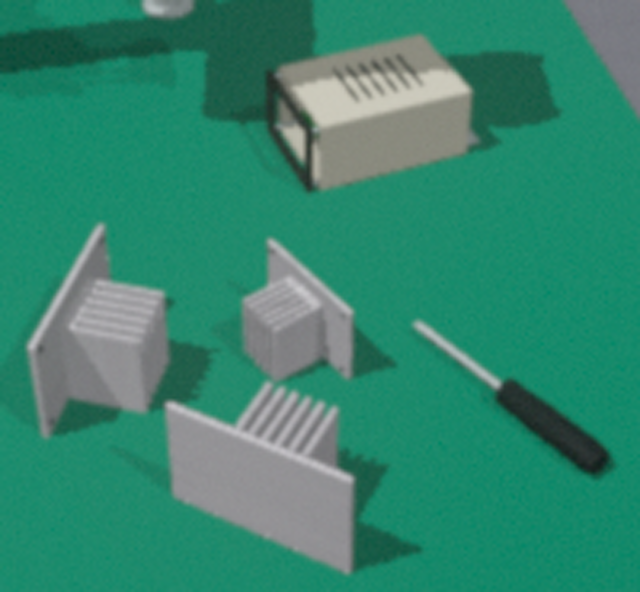

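View pics/sd.png

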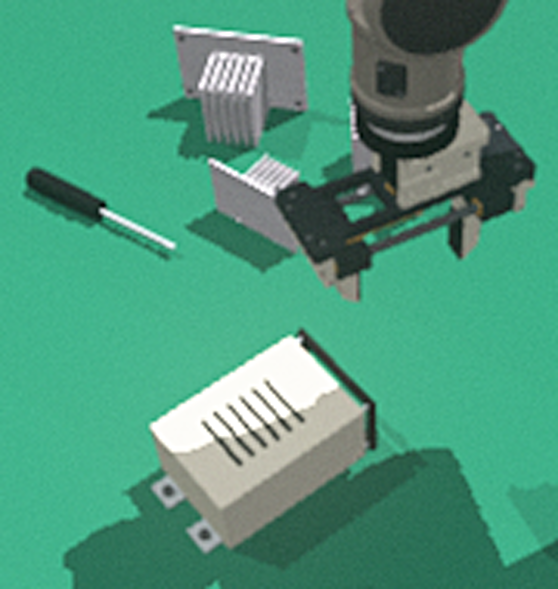

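Crop check: B (side 283,288) is clearly the smallest, with fins towards the robot and the plate's flat face away from it. Next, corner measurements of B and the case.

```bash
python3 - <<'E'
from h import *
f=lambda L:np.array(L)/3.2+190
g=lambda L:np.array(L)/3.1+[160,85]
np.set_printoptions(precision=4,suppress=True)
def seg(nm,P): print(nm,P[:,:2].tolist() and np.round(P[:,:2],4).tolist(),'len',np.linalg.norm(P[1]-P[0]),'dir',np.degrees(np.arctan2(*(P[1]-P[0])[[1,0]])))
seg('B top side',plane("side",f([[270,240],[352,311]]),.076))
seg('A top side',plane("side",f([[102,226],[32,345]]),.076))
seg('C top side',plane("side",f([[168,404],[353,477]]),.076))
seg('B fintop far-L..R',plane("side",f([[245,297],[278,322]]),.060))
seg('B fintop side edge',plane("side",f([[278,322],[322,300]]),.060))
seg('frame top side',plane("side",f([[270,72],[312,130]]),.076))
seg('case edge side',plane("side",f([[318,132],[470,92]]),.076))
seg('frame top scene',plane("scene",g([[303,331],[375,404]]),.076))
seg('case edges scene',plane("scene",g([[150,427],[295,337]]),.076))
seg('case back scene',plane("scene",g([[150,427],[222,503]]),.076))
seg('B top scene',plane("scene",g([[209,160],[300,222]]),.076))
seg('driver scene',plane("scene",g([[30,175],[175,248]]),.01))
E
```

```text
B top side [[0.5248, -0.2438], [0.5761, -0.3407]] len 0.10960102734249831 dir -62.09283520287377
A top side [[0.3838, -0.2002], [0.3214, -0.335]] len 0.14855780299487695 dir -114.85485403383518
C top side [[0.4209, -0.4142], [0.5428, -0.5039]] len 0.1513939174692201 dir -36.356099982429804
B fintop far-L..R [[0.4957, -0.2929], [0.518, -0.3266]] len 0.04036260259099772 dir -56.493640913653465
B fintop side edge [[0.518, -0.3266], [0.558, -0.3074]] len 0.044309813509667575 dir 25.616991669179086
frame top side [[0.5648, 0.0103], [0.5887, -0.0942]] len 0.10720591875432756 dir -77.14596405800377
case edge side [[0.5937, -0.0984], [0.7525, -0.0599]] len 0.16346020878292714 dir 13.611726928743474
frame top scene [[0.5859, -0.0893], [0.5634, 0.0166]] len 0.10827191751361741 dir 101.99413000841696
case edges scene [[0.7553, -0.0556], [0.5957, -0.0864]] len 0.16259621184376322 dir -169.07227560769402
case back scene [[0.7553, -0.0556], [0.7285, 0.0468]] len 0.10579880409416387 dir 104.69720871292063
B top scene [[0.577, -0.3394], [0.5292, -0.2156]] len 0.13267979329866209 dir 111.08415717059293
driver scene [[0.7455, -0.4763], [0.6417, -0.3001]] len 0.20455875934012668 dir 120.51080496326733
```

B measures about 110 mm against a nominal 112, while A and C measure about 150, so B is the panel. I'll move to a wrist view above it with the yaw already set for the grasp.

{"fn": "apply_moves", "kwargs": {"increments": [{"grip": 1,"linear": [-8,-40,0],"turn": [0,0,-1.3]},{"grip": 1,"linear": [-16,-80,0],"turn": [0,0,-2.6]},{"grip": 1,"linear": [-24,-120,0],"turn": [0,0,-3.9]},{"grip": 1,"linear": [-32,-160,0],"turn": [0,0,-5.2]},{"grip": 1,"linear": [-40,-200,0],"turn": [0,0,-6.5]},{"grip": 1,"linear": [-48,-240,0],"turn": [0,0,-7.8]},{"grip": 1,"linear": [-56,-280,0],"turn": [0,0,-9.1]},{"grip": 1,"linear": [-65,-330,0],"turn": [0,0,-10.3]},{"grip": 1,"linear": [-65,-330,0],"turn": [0,0,-10.3]},{"grip": 1,"linear": [-65,-330,0],"turn": [0,0,-10.3]}]}}

```text
time: 1.15
tool_pos: [0.4594, -0.3308, 0.226]
tool_rot: [3.141, 0.001, -1.08]
contact_force: [-1.1, 0.9, 0.1]
opening: 0.0921
```

```bash
python3 - <<'E'
from h import *
s=observe();print(s["tool_pos"],s["tool_rot"],s["qpos"],s["contact_force"])
np.save("T1.npy",tool(s))
im=read_camera("wrist")[:,:,::-1];cv2.imwrite("pics/w1.png",im)
im=read_camera("scene")[:,:,::-1];cv2.imwrite("pics/s1.png",im)
im=read_camera("side")[:,:,::-1];cv2.imwrite("pics/d1.png",im)
E
```

```text
[ 0.45937255 -0.33075203  0.22601208] [ 3.14137795e+00  1.38917031e-03 -1.08018227e+00] [-7.59543258e-01  4.18913109e-01  1.40825657e+00  2.41884392e-04
  1.31580902e+00  3.20577686e-01] [-1.11635881  0.92321569  0.0990925 ]
```

View pics/w1.png

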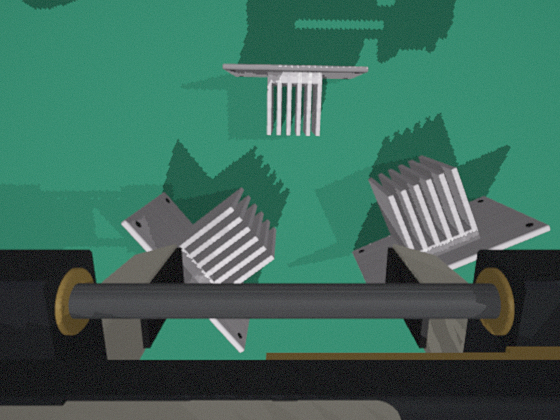

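View pics/s1.png

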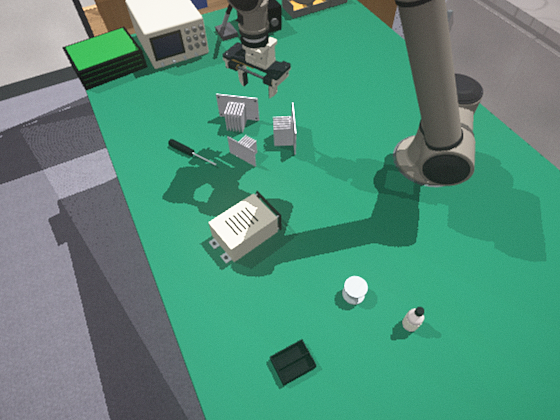

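The wrist view shows the target plate edge at (223–368, 67) with its fins below at (267–322, 75–135). It is nearly aligned, and the look-alikes are well clear. I'll enlarge it to measure.

```bash
python3 - <<'E'
import cv2
im=cv2.imread("pics/w1.png");cv2.imwrite("pics/w1c.png",cv2.resize(im[50:150,215:375],None,fx=5,fy=5,interpolation=cv2.INTER_CUBIC))
im=cv2.imread("pics/s1.png");cv2.imwrite("pics/s1c.png",cv2.resize(im[185:270,200:290],None,fx=7,fy=7,interpolation=cv2.INTER_CUBIC))
im=cv2.imread("pics/d1.png");cv2.imwrite("pics/d1c.png",cv2.resize(im[195:255,265:345],None,fx=8,fy=8,interpolation=cv2.INTER_CUBIC))
E
```

```text
(no output)
```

View pics/w1c.png

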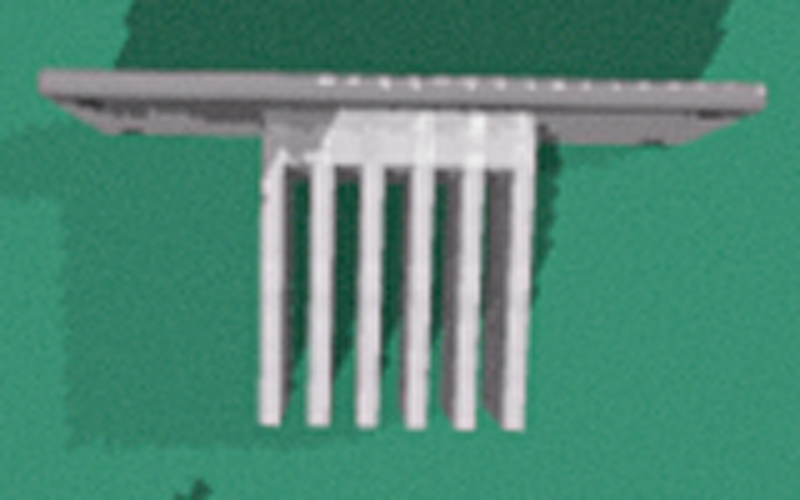

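View pics/s1c.png

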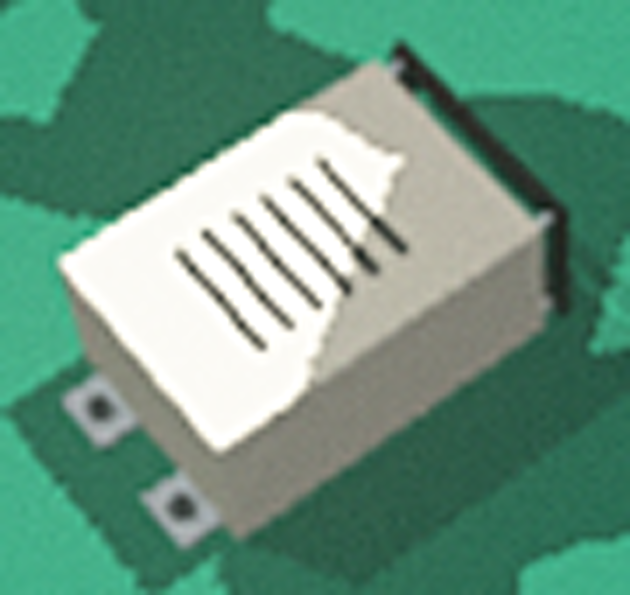

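View pics/d1c.png

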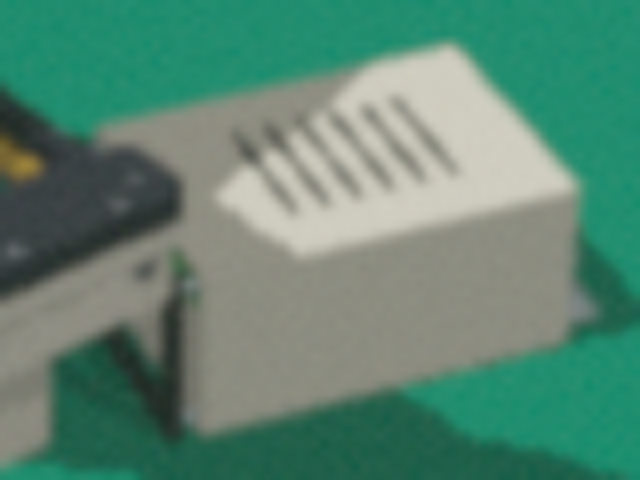

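```bash
python3 - <<'E'
from h import *
T=np.load("T1.npy")
w=lambda L:(np.array(L)+.5)/5-.5+[215,50]
g=lambda L:(np.array(L)+.5)/7-.5+[200,185]
f=lambda L:(np.array(L)+.5)/3.2-.5+190
def seg(nm,P): print(nm,np.round(P[:,:2],4).tolist(),'mid',np.round(P.mean(0)[:2],4),'len',round(np.linalg.norm(P[1]-P[0]),4),'dir',round(np.degrees(np.arctan2(*(P[1]-P[0])[[1,0]])),1))
seg('plate far',plane("wrist",w([[40,70],[766,86]]),.076,T))
seg('plate near',plane("wrist",w([[42,94],[766,109]]),.076,T))
seg('fin near end',plane("wrist",w([[258,426],[525,430]]),.060,T))
seg('fin L side',plane("wrist",w([[258,426],[262,165]]),.060,T))
seg('fin R side',plane("wrist",w([[525,430],[532,165]]),.060,T))
seg('case L top',plane("scene",g([[380,60],[60,262]]),.076))
seg('case R top',plane("scene",g([[553,222],[222,452]]),.076))
seg('case back top',plane("scene",g([[60,262],[222,452]]),.076))
seg('frame front top scene',plane("scene",g([[402,42],[568,210]]),.076))
seg('side: frame front',plane("side",f([[268,71],[309,130]]),.076))
seg('side: case R top',plane("side",f([[318,131],[470,92]]),.076))
seg('side: case L top',plane("side",f([[278,70],[423,36]]),.076))
seg('side: case back',plane("side",f([[423,36],[470,92]]),.076))
E
```

```text
plate far [[0.5265, -0.2416], [0.577, -0.3409]] mid [ 0.5517 -0.2912] len 0.1114 dir -63.0
plate near [[0.5235, -0.2434], [0.5741, -0.3426]] mid [ 0.5488 -0.293 ] len 0.1114 dir -63.0
fin near end [[0.4932, -0.2957], [0.5139, -0.3358]] mid [ 0.5035 -0.3158] len 0.0451 dir -62.7
fin L side [[0.4932, -0.2957], [0.5307, -0.277]] mid [ 0.5119 -0.2863] len 0.0419 dir 26.6
fin R side [[0.5139, -0.3358], [0.5515, -0.3158]] mid [ 0.5327 -0.3258] len 0.0426 dir 28.0
case L top [[0.5982, -0.09], [0.755, -0.0582]] mid [ 0.6766 -0.0741] len 0.16 dir 11.5
case R top [[0.5709, 0.0164], [0.7316, 0.0517]] mid [0.6512 0.034 ] len 0.1645 dir 12.4
case back top [[0.755, -0.0582], [0.7316, 0.0517]] mid [ 0.7433 -0.0032] len 0.1124 dir 102.1
frame front top scene [[0.5859, -0.0943], [0.5629, 0.014]] mid [ 0.5744 -0.0401] len 0.1108 dir 102.0
side: frame front [[0.5623, 0.0146], [0.5851, -0.0918]] mid [ 0.5737 -0.0386] len 0.1088 dir -77.9
side: case R top [[0.5933, -0.0949], [0.752, -0.0579]] mid [ 0.6726 -0.0764] len 0.163 dir 13.1
side: case L top [[0.5725, 0.0146], [0.7318, 0.0503]] mid [0.6522 0.0324] len 0.1632 dir 12.6
side: case back [[0.7318, 0.0503], [0.752, -0.0579]] mid [ 0.7419 -0.0038] len 0.11 dir -79.4
```

Panel_grip comes out at (0.526, −0.3045) by two independent edges, with x axis at 27.0°. The case x axis is at about 12.2°, and the seal front middle is at (0.574, −0.0398), where both cameras agree within 2 mm. Next I approach and descend.

{"fn": "apply_moves", "kwargs": {"increments": [{"grip": 1,"linear": [33,13,0],"turn": [0,0,-0.18]},{"grip": 1,"linear": [66,26,-10],"turn": [0,0,-0.18]},{"grip": 1,"linear": [66.5,26.3,-45],"turn": [0,0,-0.18]},{"grip": 1,"linear": [66.5,26.3,-80],"turn": [0,0,-0.18]},{"grip": 1,"linear": [66.5,26.3,-115],"turn": [0,0,-0.18]},{"grip": 1,"linear": [66.5,26.3,-145],"turn": [0,0,-0.18]},{"grip": 1,"linear": [66.5,26.3,-170],"turn": [0,0,-0.18]},{"grip": 1,"linear": [66.5,26.3,-190],"turn": [0,0,-0.18]},{"grip": 1,"linear": [66.5,26.3,-206],"turn": [0,0,-0.18]},{"grip": 1,"linear": [66.5,26.3,-206],"turn": [0,0,-0.18]}]}}

```text
time: 2.3
tool_pos: [0.5257, -0.3012, 0.0187]
tool_rot: [3.14, 0.004, -1.095]
contact_force: [-0.1, -0.4, -0.6]
opening: 0.092
```

```bash
python3 - <<'E'
from h import *
s=observe();print(s["tool_pos"],s["tool_rot"],s["contact_force"],s["torque"])
im=read_camera("side")[:,:,::-1];cv2.imwrite("pics/d2.png",cv2.resize(im[180:380,180:400],None,fx=3,fy=3))
E
```

```text
[ 0.52569331 -0.30119442  0.01867173] [ 3.13959895  0.00420041 -1.09490282] [-0.14025278 -0.38610687 -0.64892213] [-0.03070391  0.04852241  0.03674541]
```

View pics/d2.png

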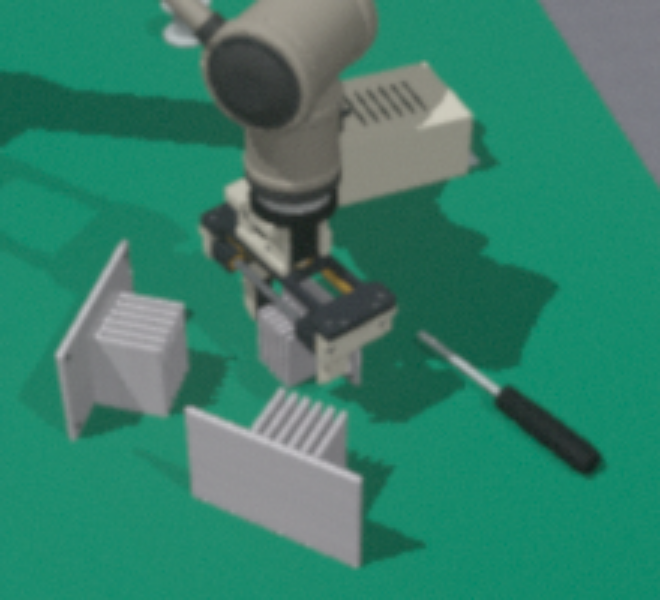

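The open fingers straddle the fin block and nothing else is touched, so I close.

{"fn": "apply_moves", "kwargs": {"increments": [{"grip": 0.7,"linear": [0,-2,0]},{"grip": 0.5,"linear": [0,-2,0]},{"grip": 0.4,"linear": [0,-2,0]},{"grip": 0.3,"linear": [0,-2,0]},{"grip": 0.3,"linear": [0,-2,0]},{"grip": 0.3,"linear": [0,-2,0]},{"grip": 0.3,"linear": [0,-2,0]},{"grip": 0.3,"linear": [0,-2,0]}], "grip_force": 45}}

```text
schema error: expected keys grip, linear, turn
```

{"fn": "apply_moves", "kwargs": {"increments": [{"grip": 0.7,"linear": [0,-2,0],"turn": [0,0,0]},{"grip": 0.5,"linear": [0,-2,0],"turn": [0,0,0]},{"grip": 0.4,"linear": [0,-2,0],"turn": [0,0,0]},{"grip": 0.3,"linear": [0,-2,0],"turn": [0,0,0]},{"grip": 0.3,"linear": [0,-2,0],"turn": [0,0,0]},{"grip": 0.3,"linear": [0,-2,0],"turn": [0,0,0]},{"grip": 0.3,"linear": [0,-2,0],"turn": [0,0,0]},{"grip": 0.3,"linear": [0,-2,0],"turn": [0,0,0]}], "grip_force": 45}}

```text
time: 3.15
tool_pos: [0.5262, -0.3053, 0.0208]
tool_rot: [3.141, 0.001, -1.097]
contact_force: [-2.1, 2.6, 2.8]
opening: 0.044
```

```bash
python3 - <<'E'
from h import *
s=observe();print(s["tool_pos"],s["tool_rot"],s["contact_force"],s["torque"],s["opening"])
E
```

```text
[ 0.52622506 -0.30526111  0.02081504] [ 3.14129399e+00  8.93321615e-04 -1.09743723e+00] [-2.06407912  2.6209204   2.80959605] [ 0.48571941  0.37431269 -0.07166956] 0.04399595926425957
```

The opening is 44.0 mm, which matches the block. I lift, carry and turn to a staging pose about 45 mm in front of the seal.

{"fn": "apply_moves", "kwargs": {"increments": [{"grip": 0.3,"linear": [0,0,10],"turn": [0,0,0]},{"grip": 0.3,"linear": [0,0,25],"turn": [0,0,0]},{"grip": 0.3,"linear": [0,0,45],"turn": [0,0,0]},{"grip": 0.3,"linear": [0,0,60],"turn": [0,0,0]},{"grip": 0.3,"linear": [-4,30,70],"turn": [0,0,-0.3]},{"grip": 0.3,"linear": [-8,65,70],"turn": [0,0,-0.7]},{"grip": 0.3,"linear": [-12,100,70],"turn": [0,0,-1.2]},{"grip": 0.3,"linear": [-16,135,70],"turn": [0,0,-1.7]},{"grip": 0.3,"linear": [-20,170,70],"turn": [0,0,-2.2]},{"grip": 0.3,"linear": [-25,200,70],"turn": [0,0,-2.48]}]}}

```text
time: 4.15
tool_pos: [0.5013, -0.1042, 0.0911]
tool_rot: [-3.141, -0.0, -1.359]
contact_force: [0.8, -0.3, -3.3]
opening: 0.0439
```

{"fn": "apply_moves", "kwargs": {"increments": [{"grip": 0.3,"linear": [0,25,0],"turn": [0,0,0]},{"grip": 0.3,"linear": [0,45,0],"turn": [0,0,0]},{"grip": 0.3,"linear": [0,49.5,-10],"turn": [0,0,0]},{"grip": 0.3,"linear": [0,49.5,-25],"turn": [0,0,0]},{"grip": 0.3,"linear": [0,49.5,-40],"turn": [0,0,0]},{"grip": 0.3,"linear": [0,49.5,-40],"turn": [0,0,0]},{"grip": 0.3,"linear": [0,49.5,-40],"turn": [0,0,0]}]}}

```text
time: 4.85
tool_pos: [0.5015, -0.0567, 0.0506]
tool_rot: [3.141, -0.0, -1.358]
contact_force: [-0.2, -0.1, -2.7]
opening: 0.0438
```

```bash
python3 - <<'E'
from h import *
s=observe();print(s["tool_pos"],s["tool_rot"],s["contact_force"],s["torque"],s["opening"],s["time"])
for n in ["side","scene"]:
    im=read_camera(n)[:,:,::-1];cv2.imwrite(f"pics/{n}3.png",im)
    c=im[190:270,220:340] if n=="side" else im[160:265,200:320]
    cv2.imwrite(f"pics/{n}3c.png",cv2.resize(c,None,fx=6 if n=="side" else 5,fy=6 if n=="side" else 5,interpolation=cv2.INTER_CUBIC))
E
```

```text
[ 0.50153782 -0.05674597  0.05059454] [ 3.14106977e+00 -2.12841947e-05 -1.35768589e+00] [-0.24825263 -0.0756952  -2.65505033] [0.01139927 0.12336365 0.08864597] 0.043797124583766715 4.85
```

View pics/side3c.png

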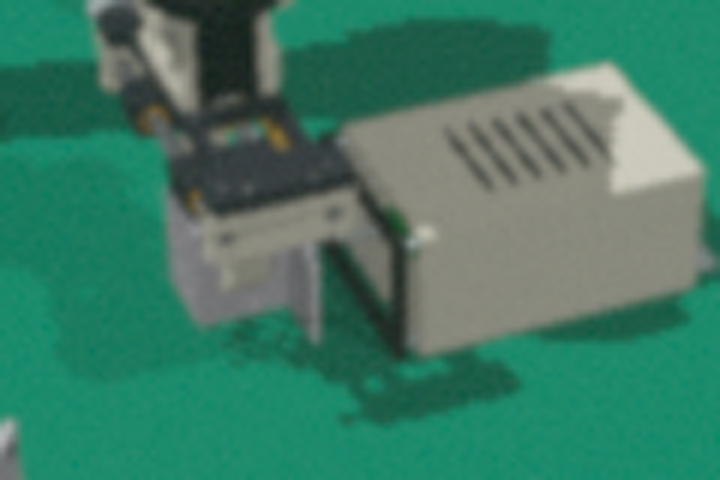

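View pics/scene3c.png

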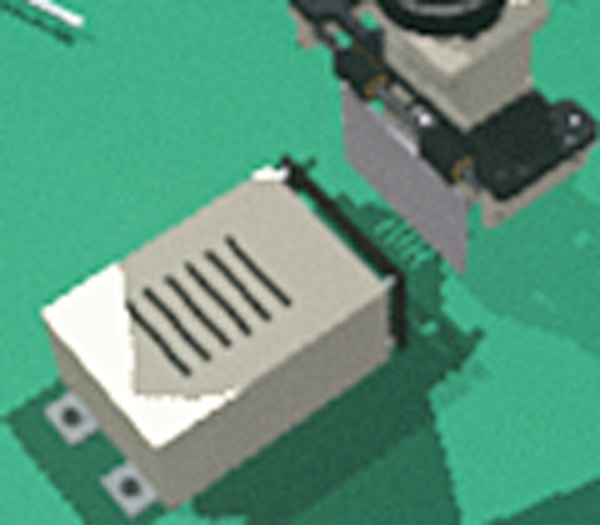

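The side view shows the plate held upright (edge ~(315,290)) and parallel to the frame. The scene view shows the plate's lower edge from (347,153) to (463,271). I check those against the frame and the expected pose.

```bash
python3 - <<'E'
from h import *
s=observe();p=s["tool_pos"]
a=np.radians(90)+s["tool_rot"][2];ex=np.array([np.cos(a),np.sin(a)]);ey=np.array([-ex[1],ex[0]])
print('panel x deg',np.degrees(a),'face expected',p[:2]+.029*ex)
g=lambda L:(np.array(L)+.5)/5-.5+[200,160]
P=plane("scene",g([[347,153],[463,271]]),.030)[:,:2]
print('bottom edge meas',P,'mid',P.mean(0),np.linalg.norm(P[1]-P[0]),np.degrees(np.arctan2(*(P[1]-P[0])[::-1])))
F=plane("scene",g([[287,156],[404,277]]),.076)[:,:2]
print('frame',F,F.mean(0),np.linalg.norm(F[1]-F[0]),np.degrees(np.arctan2(*(F[1]-F[0])[::-1])))
f=lambda L:(np.array(L)+.5)/6-.5+[220,190]
print('side R edge frame bottom',plane("side",f([[400,355]]),0)[:,:2],'panel bottom R corner',plane("side",f([[318,343]]),.030)[:,:2], 'exp', p[:2]+.029*ex-.056*ey)
c=np.array([.574,-.0398]);cx=np.array([np.cos(np.radians(12.2)),np.sin(np.radians(12.2))]);cy=np.array([-cx[1],cx[0]])
d=c-(p[:2]+.029*ex);print('to go along x,y:',d@cx,d@cy, 'world', d, 'cx',cx,cy)
E
```

```text
panel x deg 12.211134835713882 face expected [ 0.53039712 -0.05058325]
bottom edge meas [[ 5.39774256e-01 -1.11016690e-01]
 [ 5.17662815e-01 -6.14764873e-05]] mid [ 0.52871854 -0.05553908] 0.11313697570728176 101.27040267690477
frame [[ 0.58629023 -0.09354883]
 [ 0.56431391  0.01491386]] [ 0.57530207 -0.03931749] 0.11066667052467721 101.4540004767288
side R edge frame bottom [[ 0.586094   -0.08658791]] panel bottom R corner [[ 0.54007527 -0.10645265]] exp [ 0.54224194 -0.10531624]
to go along x,y: 0.04489692122720451 0.0013253518234415077 world [0.04360288 0.01078325] cx [0.97741589 0.2113248 ] [-0.2113248   0.97741589]
```

{"fn": "apply_moves", "kwargs": {"increments": [{"grip": 0.3,"linear": [0,1,-14],"turn": [0,0,0]},{"grip": 0.3,"linear": [0,1,-27],"turn": [0,0,0]},{"grip": 0.3,"linear": [16,4,-27],"turn": [0,0,0]},{"grip": 0.3,"linear": [32,8,-27],"turn": [0,0,0]},{"grip": 0.3,"linear": [32,8,-27],"turn": [0,0,0]},{"grip": 0.3,"linear": [32,8,-27],"turn": [0,0,0]},{"grip": 0.3,"linear": [32,8,-27],"turn": [0,0,0]}]}}

```text
time: 5.65
tool_pos: [0.5328, -0.0483, 0.0239]
tool_rot: [3.141, 0.0, -1.357]
contact_force: [-0.2, -0.5, -3.6]
opening: 0.0437
```

```bash
python3 - <<'E'
from h import *
s=observe();print(s["tool_pos"],s["tool_rot"],s["contact_force"],s["torque"],s["opening"],s["time"])
for n in ["side","scene"]:
    im=read_camera(n)[:,:,::-1];cv2.imwrite(f"pics/{n}4.png",im)
    c=im[200:260,250:325] if n=="side" else im[180:240,245:310]
    cv2.imwrite(f"pics/{n}4c.png",cv2.resize(c,None,fx=9,fy=9,interpolation=cv2.INTER_CUBIC))
E
```

```text
[ 0.53276643 -0.04830114  0.02391066] [ 3.14094494e+00  7.42175789e-05 -1.35726180e+00] [-0.18568327 -0.51813461 -3.63737372] [-0.01536033  0.10683249  0.06135974] 0.04370373255229603 5.65
```

View pics/side4c.png

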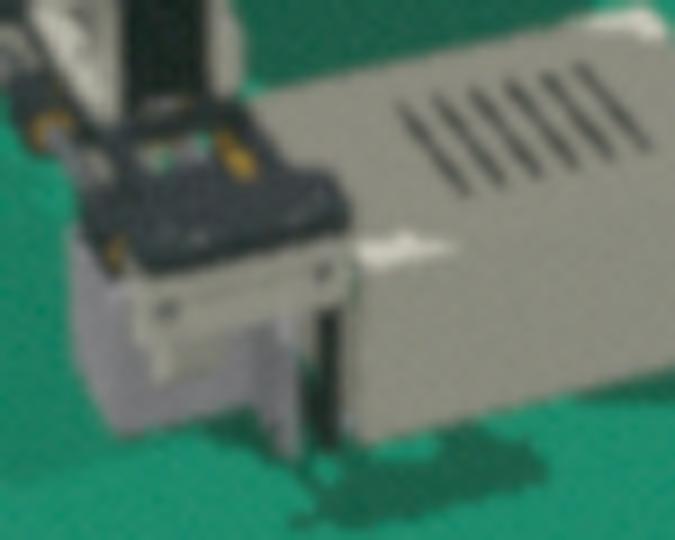

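View pics/scene4c.png

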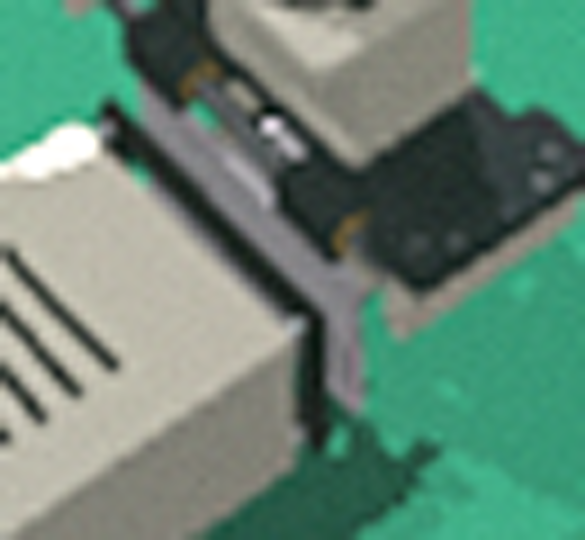

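Gap about 12 mm and parallel, but the sideways position is ambiguous at 1 px. I'll overlay predicted corner positions to check it.

```bash
python3 - <<'E'
from h import *
s=observe();p=s["tool_pos"]
a=np.radians(90)+s["tool_rot"][2];ex=np.array([np.cos(a),np.sin(a),0]);ey=np.array([-ex[1],ex[0],0]);z=np.array([0,0,1.])
F=np.r_[p[:2],.003]+.029*ex
b=np.radians(12.2);cx=np.array([np.cos(b),np.sin(b),0]);cy=np.array([-cx[1],cx[0],0]);c=np.array([.574,-.0398,0])
out=[]
for n,o,sg in [("side",(262,200),-1),("scene",(262,190),1)]:
    im=cv2.imread(f"pics/{n}4.png");k=11
    cr=cv2.resize(im[o[1]:o[1]+56,o[0]:o[0]+ (36 if n=="side" else 36)],None,fx=k,fy=k,interpolation=cv2.INTER_CUBIC)
    for O,u,v,col in [(F,ex,ey,(0,0,255)),(c,cx,cy,(255,0,255)),(c+.014*cx,cx,cy,(255,0,0))]:
        q=np.array([O+sg*.056*v,O+sg*.056*v+.076*z])
        uv=(proj(n,q)-o+.5)*k
        cv2.polylines(cr,[np.int32(uv)],False,col,1)
    out.append(cr)
cv2.imwrite("pics/ov4.png",cv2.resize(np.hstack(out),None,fx=.95,fy=.95))
E
```

```text
(no output)
```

View pics/ov4.png

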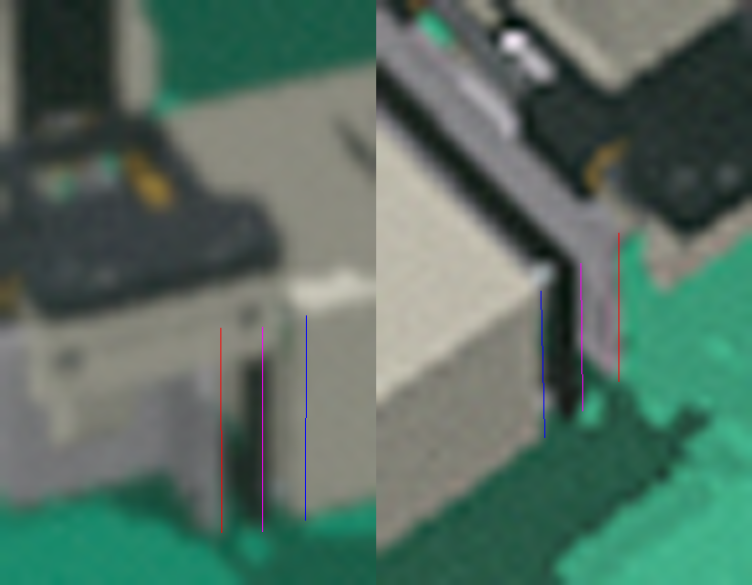

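Predicted and seen corners agree within about 1 px, but the residuals hint that the frame lies a little to +y of the panel. I cross-check with the case's bottom edges (z=0) and vertical edges, triangulated by their fitted widths.

```bash
python3 - <<'E'
from h import *
b=np.radians(12.2);cx=np.array([np.cos(b),np.sin(b)]);cy=np.array([-cx[1],cx[0]]);c=np.array([.574,-.0398])
# color segmentation of case side in first side picture and scene1: sub-pixel long edges
def edge(n,fn,p0,p1,zz,N=25,h=5):
    g=cv2.GaussianBlur(cv2.imread(fn).astype(np.float32),(3,3),0.6)
    p0=np.array(p0,float);p1=np.array(p1,float);d=p1-p0;nn=np.array([-d[1],d[0]])/np.linalg.norm(d)
    t=np.linspace(.15,.85,N);off=np.arange(-h,h+.01,.25);pts=[]
    for tt in t:
        q=p0+d*tt+off[:,None]*nn
        v=cv2.remap(g,q[:,0].astype(np.float32)[None],q[:,1].astype(np.float32)[None],cv2.INTER_CUBIC)[0]
        gr=np.linalg.norm(np.gradient(v,axis=0),axis=1)
        k=np.argmax(gr);w=gr[max(0,k-4):k+5]**2;pts.append(p0+d*tt+nn*(off[max(0,k-4):k+5]@w/w.sum()))
    P=plane(n,np.array(pts),zz)[:,:2]
    vx,vy,x0,y0=cv2.fitLine(P.astype(np.float32),cv2.DIST_HUBER,0,.001,.001).ravel()
    m=np.array([x0,y0]);dd=np.array([vx,vy])
    r=(m-c); print(n,fn[5:],'z',zz,'ang',round(np.degrees(np.arctan2(vy,vx)),2),'mid',m.round(4),'along',round(float(r@cx),4),'lat',round(float(r@cy),4))
f=lambda x,y:((x+.5)/3.2-.5+190,(y+.5)/3.2-.5+190)
g=lambda x,y:((x+.5)/7-.5+200,(y+.5)/7-.5+185)
edge("side","pics/side0.png",f(318,187),f(470,152),0)
edge("side","pics/side0.png",f(318,131),f(470,92),.076)
edge("side","pics/side0.png",f(278,70),f(423,36),.076)
edge("side","pics/side0.png",f(423,36),f(470,92),.076)
edge("side","pics/side0.png",f(268,71),f(309,130),.076)
edge("scene","pics/s1.png",g(240,537),g(545,325),0)
edge("scene","pics/s1.png",g(380,60),g(60,262),.076)
edge("scene","pics/s1.png",g(553,222),g(222,452),.076)
edge("scene","pics/s1.png",g(60,262),g(222,452),.076)
edge("scene","pics/s1.png",g(402,42),g(568,210),.076)
E
```

```text
side side0.png z 0 ang 12.09 mid [ 0.678  -0.0734] along 0.0946 lat -0.0548
side side0.png z 0.076 ang 11.89 mid [ 0.6716 -0.0741] along 0.0882 lat -0.0542
side side0.png z 0.076 ang 12.46 mid [0.6516 0.0387] along 0.0924 lat 0.0604
side side0.png z 0.076 ang -77.66 mid [ 0.7437 -0.0041] along 0.1735 lat -0.0009
side side0.png z 0.076 ang -72.08 mid [ 0.5809 -0.0392] along 0.0068 lat -0.0009
scene s1.png z 0 ang 12.01 mid [0.6577 0.0346] along 0.0976 lat 0.055
scene s1.png z 0.076 ang 11.37 mid [ 0.6865 -0.0748] along 0.1026 lat -0.0579
scene s1.png z 0.076 ang 11.87 mid [0.6511 0.0334] along 0.0908 lat 0.0553
scene s1.png z 0.076 ang -77.97 mid [0.744  0.0016] along 0.1749 lat 0.0045
scene s1.png z 0.076 ang -77.52 mid [ 0.5859 -0.0313] along 0.0134 lat 0.0058
```

Angles agree at 12.1 ± 0.3°, against the panel at 12.24°. The lateral centre is +3 mm (side) and −1.3 mm (scene), so I shift +1.5 mm and creep forward.

{"fn": "apply_moves", "kwargs": {"increments": [{"grip": 0.3,"linear": [-0.3,1.5,0],"turn": [0,0,0]},{"grip": 0.3,"linear": [2.6,2.1,0],"turn": [0,0,0]},{"grip": 0.3,"linear": [4.6,2.5,0],"turn": [0,0,0]},{"grip": 0.3,"linear": [6.5,3.0,0],"turn": [0,0,0]},{"grip": 0.3,"linear": [8,3.3,0],"turn": [0,0,0]},{"grip": 0.3,"linear": [9.5,3.6,0],"turn": [0,0,0]},{"grip": 0.3,"linear": [9.5,3.6,0],"turn": [0,0,0]},{"grip": 0.3,"linear": [9.5,3.6,0],"turn": [0,0,0]}]}}

```text
time: 6.55
tool_pos: [0.5429, -0.0446, 0.0237]
tool_rot: [3.141, -0.0, -1.357]
contact_force: [-0.2, 1.0, -3.8]
opening: 0.0439
```

```bash
cat > m.py <<'E'
from h import *
import sys
b=np.radians(12.2);cx=np.array([np.cos(b),np.sin(b)]);cy=np.array([-cx[1],cx[0]]);c=np.array([.574,-.0398])
s=observe();p=s["tool_pos"];a=np.pi/2+s["tool_rot"][2]
F=p[:2]+.029*np.array([np.cos(a),np.sin(a)])-c
f=s["contact_force"]
print('t',s["time"],'p',p.round(4),'rot',s["tool_rot"].round(4),'face x,y',(F@cx).round(4),(F@cy).round(4),'F',f.round(2),'Fx',(f[:2]@cx).round(2),'Fy',(f[:2]@cy).round(2),'M',s["torque"].round(2),'op',s["opening"])
k=sys.argv[1]
out=[]
for n,o in [("side",(262,200)),("scene",(258,185))]:
    im=read_camera(n)[:,:,::-1];cv2.imwrite(f"pics/{n}{k}.png",im)
    out.append(cv2.resize(im[o[1]:o[1]+56,o[0]:o[0]+38],None,fx=10,fy=10,interpolation=cv2.INTER_CUBIC))
cv2.imwrite(f"pics/z{k}.png",np.hstack(out))
E
python3 m.py 5
```

```text
t 6.55 p [ 0.5429 -0.0446  0.0237] rot [ 3.1414 -0.     -1.3571] face x,y -0.0024 0.0019 F [-0.15  1.01 -3.85] Fx 0.07 Fy 1.02 M [-0.01  0.15 -0.02] op 0.04391104919039751
```

View pics/z5.png

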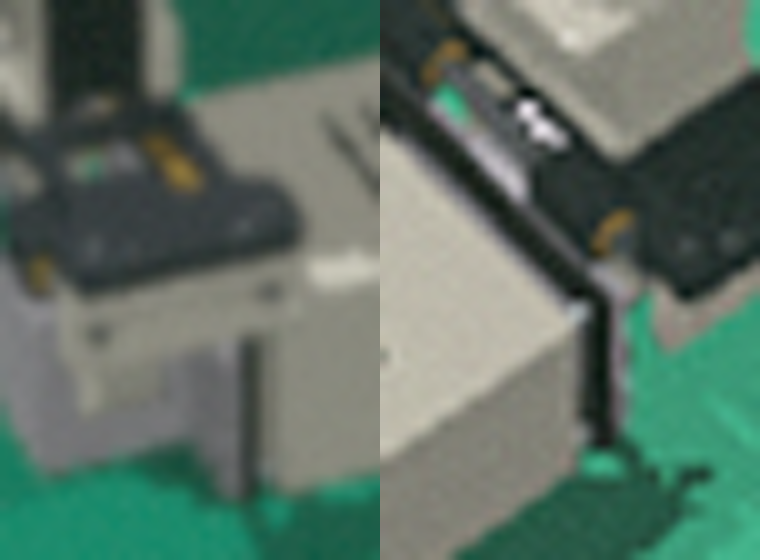

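Panel and frame are now nearly touching, with edges in line in both views (side (232,500)/(248,497); scene (620,432)/(605,445)). I continue pressing in small steps.

{"fn": "apply_moves", "kwargs": {"increments": [{"grip": 0.3,"linear": [1,0.2,0],"turn": [0,0,0]},{"grip": 0.3,"linear": [2,0.4,0],"turn": [0,0,0]},{"grip": 0.3,"linear": [3,0.65,0],"turn": [0,0,0]},{"grip": 0.3,"linear": [4,0.85,0],"turn": [0,0,0]},{"grip": 0.3,"linear": [4,0.85,0],"turn": [0,0,0]},{"grip": 0.3,"linear": [4,0.85,0],"turn": [0,0,0]}]}}

```text
time: 7.25
tool_pos: [0.5466, -0.0437, 0.0237]
tool_rot: [3.141, 0.0, -1.357]
contact_force: [-4.4, -0.6, -0.9]
opening: 0.0437
```

```bash
python3 m.py 6
```

```text
t 7.25 p [ 0.5466 -0.0437  0.0237] rot [ 3.1407e+00  2.0000e-04 -1.3573e+00] face x,y 0.0013 0.002 F [-4.41 -0.56 -0.88] Fx -4.43 Fy 0.38 M [-0.25  0.76 -0.28] op 0.04370020972898681
```

{"fn": "apply_moves", "kwargs": {"increments": [{"grip": 0.3,"linear": [0.8,0.15,0],"turn": [0,0,0]},{"grip": 0.3,"linear": [1.6,0.35,0],"turn": [0,0,0]},{"grip": 0.3,"linear": [2.4,0.5,0],"turn": [0,0,0]},{"grip": 0.3,"linear": [3,0.65,0],"turn": [0,0,0]},{"grip": 0.3,"linear": [3,0.65,0],"turn": [0,0,0]},{"grip": 0.3,"linear": [3,0.65,0],"turn": [0,0,0]}]}}

```text
time: 7.95
tool_pos: [0.5489, -0.0432, 0.0236]
tool_rot: [3.139, 0.001, -1.358]
contact_force: [-7.2, -2.0, 1.1]
opening: 0.0437
```

```bash
python3 m.py 7
```

```text
t 7.95 p [ 0.5489 -0.0432  0.0236] rot [ 3.1394e+00  5.0000e-04 -1.3576e+00] face x,y 0.0038 0.002 F [-7.22 -2.01  1.14] Fx -7.48 Fy -0.44 M [-0.41  1.13 -0.42] op 0.04374146512974003
```

View pics/z7.png

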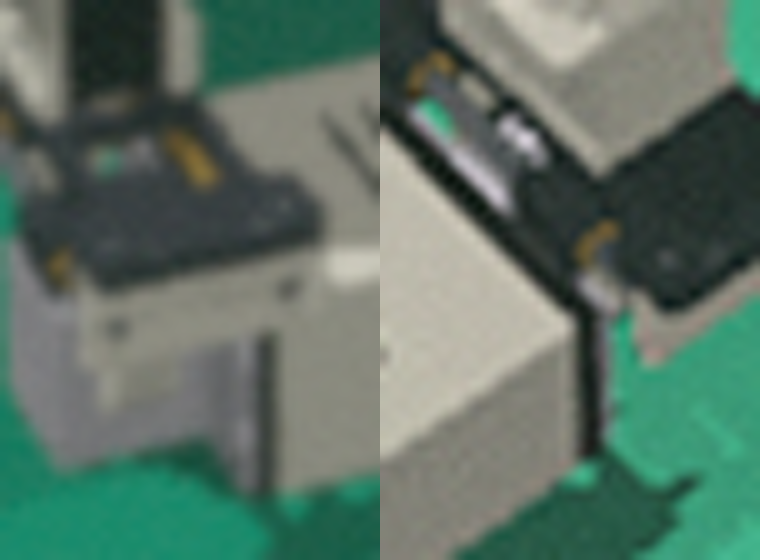

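```bash
python3 - <<'E'
import cv2,numpy as np
a=[cv2.resize(cv2.imread(f"pics/side{k}.png")[205:262,240:295],None,fx=7,fy=7,interpolation=cv2.INTER_CUBIC) for k in (5,7)]
cv2.imwrite("pics/cmp.png",np.hstack(a))
E
```

```text
(no output)
```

View pics/cmp.png

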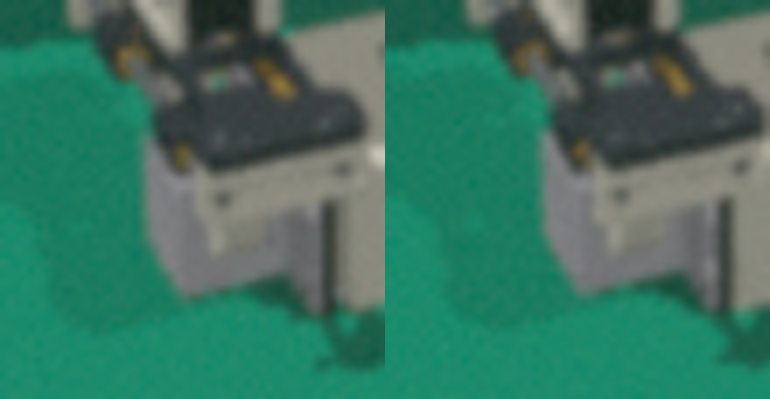

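No visible tilt. The panel is flush with the frame, and the edges stay in line in both views (side ~(250,495), scene ~(605,455)). A last small advance takes it to about 10 N, then I let it settle.

{"fn": "apply_moves", "kwargs": {"increments": [{"grip": 0.3,"linear": [0.6,0.1,0],"turn": [0,0,0]},{"grip": 0.3,"linear": [1.2,0.25,0],"turn": [0,0,0]},{"grip": 0.3,"linear": [1.8,0.4,0],"turn": [0,0,0]},{"grip": 0.3,"linear": [1.8,0.4,0],"turn": [0,0,0]},{"grip": 0.3,"linear": [1.8,0.4,0],"turn": [0,0,0]},{"grip": 0.3,"linear": [1.8,0.4,0],"turn": [0,0,0]},{"grip": 0.3,"linear": [1.8,0.4,0],"turn": [0,0,0]},{"grip": 0.3,"linear": [1.8,0.4,0],"turn": [0,0,0]}]}}

```text
time: 8.85
tool_pos: [0.5503, -0.0429, 0.0237]
tool_rot: [3.138, 0.001, -1.358]
contact_force: [-9.7, -3.1, 1.8]
opening: 0.044
```

```bash
python3 m.py 8; python3 - <<'E'
from h import *
im=read_camera("wrist")[:,:,::-1];cv2.imwrite("pics/w8.png",im)
im=read_camera("side")[:,:,::-1]
cv2.imwrite("pics/d8.png",cv2.resize(im[190:280,220:350],None,fx=6,fy=6,interpolation=cv2.INTER_CUBIC))
E
```

```text
t 8.85 p [ 0.5503 -0.0429  0.0237] rot [ 3.1385e+00  6.0000e-04 -1.3577e+00] face x,y 0.0052 0.002 F [-9.67 -3.08  1.82] Fx -10.11 Fy -0.96 M [-0.61  1.29 -0.53] op 0.04401723961784283
```

View pics/z8.png

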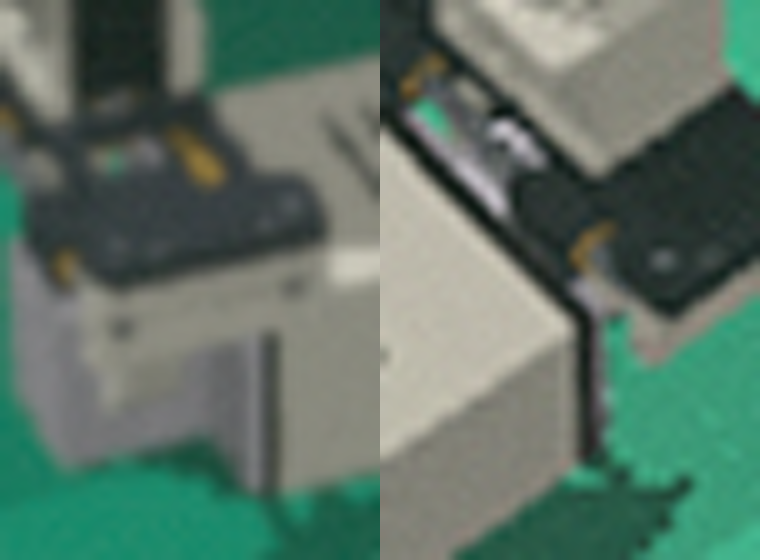

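View pics/d8.png

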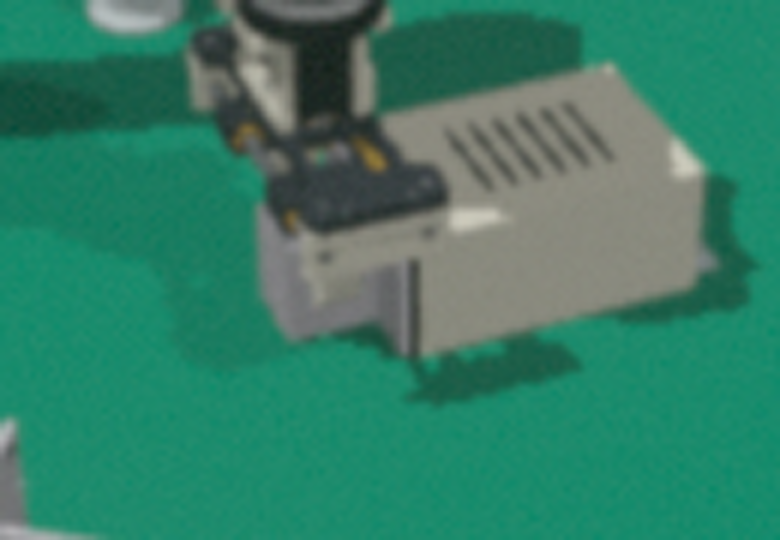

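View pics/w8.png

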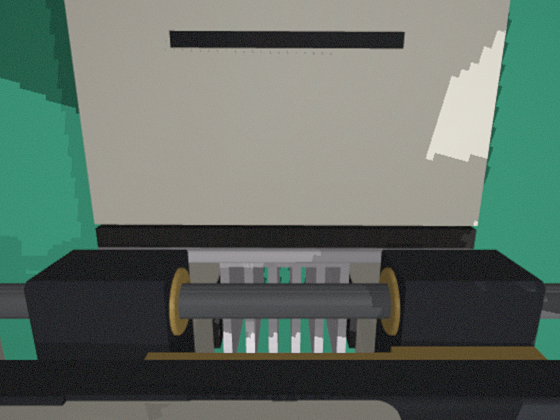

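The wrist view shows the frame bar at columns 97–474 (middle 285.5) with the fin block at 222–352 (middle 287), and the frame and plate edges level at rows ~226 and ~256. So it is centred within about 1 mm and square. I hold briefly to check it is steady.

{"fn": "apply_moves", "kwargs": {"increments": [{"grip": 0.3,"linear": [0,0,0],"turn": [0,0,0]},{"grip": 0.3,"linear": [0,0,0],"turn": [0,0,0]},{"grip": 0.3,"linear": [0,0,0],"turn": [0,0,0]},{"grip": 0.3,"linear": [0,0,0],"turn": [0,0,0]},{"grip": 0.3,"linear": [0,0,0],"turn": [0,0,0]},{"grip": 0.3,"linear": [0,0,0],"turn": [0,0,0]},{"grip": 0.3,"linear": [0,0,0],"turn": [0,0,0]},{"grip": 0.3,"linear": [0,0,0],"turn": [0,0,0]}]}}

```text
time: 9.85
tool_pos: [0.5503, -0.0429, 0.0236]
tool_rot: [3.138, 0.001, -1.358]
contact_force: [-9.3, -3.3, 2.1]
opening: 0.0435
```

```bash
python3 - <<'E'
from h import *
T=tool(observe());im=read_camera("wrist")[:,:,::-1]
P=plane("wrist",[[97,228],[474,228],[95,224],[478,224]],.076,T)
I=np.linalg.inv(T)
Q=(np.c_[P,np.ones(4)]@I.T)[:,:3];print(Q.round(4))
W=P[0]-P[1];print('frame width',np.linalg.norm(W),'case ang by frame',np.degrees(np.arctan2(W[1],W[0]))-90)
E
python3 m.py 9
```

```text
[[-0.0547 -0.0357 -0.0524]
 [ 0.0564 -0.0358 -0.0525]
 [-0.0551 -0.037  -0.0524]
 [ 0.0574 -0.0371 -0.0525]]
frame width 0.11111561215509047 case ang by frame 12.266865481898094
t 9.9 p [ 0.5502 -0.0429  0.0236] rot [ 3.1384e+00  7.0000e-04 -1.3577e+00] face x,y 0.0051 0.002 F [-9.97 -3.1   2.74] Fx -10.4 Fy -0.92 M [-0.55  1.26 -0.51] op 0.04363335709269475
```

Sideways offset is about 1 mm, the angle matches (12.27° against 12.21°), and the push is steady at about 10 N. Handing in.

```bash
python3 -c "
from cell import *
print(hand_in()); print(observe()['contact_force'])"
```

```text
the job is handed in; nothing more can be done
None
the job is handed in; nothing more can be done
```

I gripped the smallest finned panel by its fin block, stood it over the case mouth and pressed it on the seal frame. I handed in while still holding it there, about 10 s into the run. The hand-in gave no verdict.

- **Push:** about 10 N along the case's x axis, steady over the last second. It never read above about 10.4 N at the end of a move.
- **Sideways fit:** the last wrist view put the frame's middle about 1 mm from the panel's. Earlier the two fixed cameras had disagreed by 4 mm (+3 mm and −1.3 mm), so I shifted the panel 1.5 mm sideways before pressing.
- **Squareness:** the case measured 12.27° and the panel 12.21°. The tool was within about 0.2° of vertical, and I saw no tilt of the panel in the pictures.
- **Height:** lower edge about 3 mm above the bench, worked out from the tool height rather than seen directly.
- **Unexplained:** the vertical force on the wrist rose by about 6 N as I pressed. I took this to be friction against the frame.
- **Bystanders:** the path kept clear of the spool, flux bottle, screwdriver and tray. I did not measure their positions again at the end.

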